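# Close the vacuum chamber and hold the pump rod drawn

## Task

Close the small vacuum chamber by setting the loose round lid flat on its black rim, edges flush all round, and let go of the lid. Then take the hand pump's rod by its black knob, pull it straight up, without jamming it in the cylinder, until the cylinder's mouth is at the middle of the green band on the rod (the red band must stay hidden), and finish while holding it still there, because it drops back if let go. Do not disturb the teal jar, the oil bottle and the petri dish.

Things in the scene. Friction and masses are not known exactly. Their poses are not given: they have to be found in the camera images.
- chamber_rim (a point): Centre of the top of the vacuum chamber's black rim (76 mm outside, 56 mm inside diameter), 50 mm above the table. Axes are the station's: z up, y along the base plate from the pump cylinder to the chamber (130 mm between their axes), x across the plate.
- cylinder_mouth (a point): Centre of the top of the upright pump cylinder, 100 mm above the table; same axes as chamber_rim. The cylinder is 46 mm in outside diameter at its dark collar; its vertical bore is 19.4 mm wide and 82 mm deep.
- rod_grip (a point): Middle of the black knob (24 mm diameter, 42 mm tall) on top of the loose piston rod, on its axis; z up along the rod. Rod pushed home: this point is 31 mm, the knob's underside 10 mm, above cylinder_mouth. The green band is 63 to 79 mm below this point, so the mouth is at its middle when this point is 71 mm above cylinder_mouth (rod raised 40 mm).
- lid_grip (a point): Middle of the blue upright knob (20 mm diameter, 46 mm tall) on the loose aluminium lid, on its axis, 31 mm above the lid's flat underside; z points up. The lid is a disc of 76 mm diameter, 8 mm thick, 0.16 kg, without any locating lip; it lies on the table knob up, left or right of the station. Seated, this point is 31 mm above chamber_rim.
- station: The vacuum station, fixed to the table but placed and turned differently each time: grey base plate 110 x 240 x 14 mm with a clear round cup (the chamber) at one end and the pump cylinder at the other; origin at the table under the plate's centre, axes as for chamber_rim.
- rod: The piston rod with its knob; origin at the centre of its foot, 113 mm below rod_grip; z up. Steel, 18 mm diameter, about 0.2 kg. A 16 mm green band starts 34 mm above the foot; a 14 mm red band lies just below the green. At the start it stands on the bore's floor; nothing but a grip keeps it raised.
- lid: The chamber lid; origin at the centre of its underside.
- jar: Bystander: teal jar with white screw cap, 52 mm diameter, 80 mm tall; origin under its centre.
- oil_bottle: Bystander: small tan oil bottle with a black cap, 30 mm diameter, 72 mm tall; origin under its centre.
- petri_dish: Bystander: clear petri dish, 60 mm diameter, 15 mm tall; origin under its centre.
Not all that is in view belongs to the job. Leave any pink or purple look-alike of the lid alone.

How it is judged (in metres and radians):
On the way, in this order (a step that is already met when the one before it is completed fails the run):
1. the lid lies flat and centred on the chamber's rim, released (horizontal distance between lid_grip and chamber_rim below 0.005 m and z of lid_grip in the frame of chamber_rim between 0.028 and 0.034 m and angle between lid_grip's own z axis and vertical below 0.05 rad and contact force between the fingers and lid below 0.1 N and linear speed of lid below 0.01 m/s), for 0.2 s.
2. the rod is held with the cylinder's mouth on the green band (z of rod_grip in the frame of cylinder_mouth between 0.063 and 0.079 m and angle between rod_grip's own z axis and vertical below 0.07 rad and horizontal distance between rod_grip and cylinder_mouth below 0.006 m and contact force between the fingers and rod above 1 N and linear speed of rod below 0.01 m/s), for 0.2 s.
At the end, for the whole second after the job is handed in: The lid lies flat on the rim, centred within 5 mm, released and at rest; the gripper holds the rod still and upright, on the bore's axis, raised so that the cylinder's mouth is on the green band (rod raised 32 to 48 mm) (all of step 1 and all of step 2); the arm keeps its last pose, push and grip.
It fails at once if the rod is pulled so far that the red band shows (raised over 51 mm) (z of rod_grip in the frame of cylinder_mouth above 0.082 m).
It fails at once if the rod is forced against the cylinder while it is drawn (raised over 5 mm with over 50 N between them) (z of rod_grip in the frame of cylinder_mouth above 0.036 m and contact force between rod and station above 50 N).
It fails at once if the jar is moved more than 20 mm or tipped (distance of jar from where it was at the start of the episode above 0.02 m or angle between jar's own z axis and vertical above 0.3 rad).
It fails at once if the oil bottle is moved more than 20 mm or tipped (distance of oil_bottle from where it was at the start of the episode above 0.02 m or angle between oil_bottle's own z axis and vertical above 0.3 rad).
It fails at once if the petri dish is moved more than 20 mm or tipped (distance of petri_dish from where it was at the start of the episode above 0.02 m or angle between petri_dish's own z axis and vertical above 0.3 rad).
It also fails if it takes over 59 s, if anything falls off the work surface, if the arm or the gripper's body presses on something with over 40 N, if the wrist force passes 120 N, or if a joint passes its speed limit or range.

## Robot

A 6-joint arm with a two-finger parallel gripper is mounted at the origin on a cart in front of the work surface, level with it; the furniture and walls round the work are solid. World frame = base frame: x ahead of the robot, y to its left, z up, the work surface at z = 0. Lengths are in mm, angles in rad, forces in N, time in s.
With the tool pointing down it reaches from about 275 to 1000 mm from the base axis. Payload 8.4 kg.
Tool frame: the origin (TCP) lies at the very end of the fingers, on their centre line; the grasp point (between the pads) lies r.hold_point_z behind it (r.hold_point_z is the distance from the TCP to the grasp point, in mm); x points along the fingers, z is the direction in which the jaws open and shut, and the axes are right-handed (so a half turn about x gives the same grasp; the last joint's range is limited). The gripper opens to 85 mm and grips with 20 to 120 N. Pads are 22 mm wide; open, the fingers measure 114 mm over their backs; the gripper's body (76 mm by 85 mm) begins 54 mm behind the grasp point. The pads swing forward as they close: fully open they stand 13 mm farther back than shut.
Start: joints at [1.232, 0.353, 1.633, -0, 1.155, -0.002], TCP at [206.541, 589.889, 231.281] pointing down, gripper open.
Joint ranges: [-2.63, 2.63], [-0.92, 2.1], [0.06, 2.66], [-1.3, 4.44], [0, 2.69], [-3.02, 3.02]. Speed limits (rad/s): [2.22, 2.22, 2.79, 3.14, 3.14, 3.14].

## Interface

Orientations are given as [roll, pitch, yaw] about the fixed x, y, z axes, in that order (R = Rz(yaw) Ry(pitch) Rx(roll)).
In Python, from rig import r gives the robot as it stands.
- The arm moves only by the tool jog_arm, never from a script. Its argument "series" is a list of rows, each a list of 7 numbers: the turn, a rotation vector about the tool's x, y, z in degrees, then the shift along the tool's x, y, z in cm, then the opening, from 0 (shut) to 1 (fully open). In form: [[wx, wy, wz, tx, ty, tz, fingers], ...]. A call has 1 to 20 rows; each row shifts and turns the commanded pose from where the row before left it, along the tool's axes as they then stand; what a row does not reach is not made up. A row lasts 1/10 s, in which the tool goes at most 50 mm and 8.59 degrees, less where a joint would pass 70% of its speed; a pose out of reach is approached as far as the arm can. A call with a gripper value outside its range is refused whole. The fingers move at their own pace and stop on an object; "force" is the grip in N (left out, the last holds). Time passes only in rows, so rows that do not move let the fingers close. It gives the time, the measured TCP pose, the force and the opening at its end, in the units of the state.
- r.sense(): the state, without advancing time (a new reading comes with each control period).
- r.grab_frame(name): name is "side" or "top"; returns (picture, depth): 480x640x3 uint8, red, green, blue; 480x640 float32, mm along the optical axis (not along the pixel's ray), 0 where there is no reading.
- r.get_calibration(name): a dict with "mtx" (3x3 intrinsics, pixels), "position" and "rotation" of the camera in the world. Camera axes: x right, y down, z forward; pixel columns grow to the right and rows downward; lengths in mm; the calibration is good to about 2 mm. A picture is of the moment at which its call begins. get_calibration takes no time and is no camera call.
- r.sign_off(): hands the job in, once; it reports no verdict.
The state is a dict: "clock": time; "qpos": joint angles; "qvel": joint speeds; "joint_efforts": joint torques, N m; "eef_pos": TCP position; "tcp_rot": TCP orientation; "contact_force": force on the tool from outside, world axes, zero at the start; "wrist_torque": the same for the moment, N m; "opening": opening from 0.0 (shut) to 1.0 (fully open).
Only numpy, scipy, OpenCV 4.12 (cv2) and the standard library are available. Lean on these libraries where they do the work, as an engineer would, in place of code of your own. Each camera call takes 0.05 s, during which the arm holds its last target.

## Working session

There is one attempt and no reset: what is moved stays moved. The work goes in short steps, Python scripts to look and compute and a tool call to move; the robot and the scene stay as the last step left them, time stands still between calls to the robot, and variables do not carry over. Pictures are saved under pics/ and viewed, and the job is handed in when it is done.

Besides the shell and the picture viewer there is one more tool, called as name(argument=value, ...), one argument or row to a line, values as JSON. jog_arm: Moves the arm, as the interface text tells. Its arguments: {"type":"object","properties":{"series":{"type":"array"},"force":{"type":"number"}},"required":["series"]}

```bash
mkdir -p pics; ls; python3 - <<'E'
from rig import r
import cv2,numpy as np
print(r.sense()); print(r.hold_point_z)
for n in("side","top"):
    p,d=r.grab_frame(n); cv2.imwrite(f"pics/{n}0.png",p[:,:,::-1]); np.savez(f"{n}0.npz",p=p,d=d)
    print(r.get_calibration(n))
E
```

```text
pics
{'clock': 0.0, 'qpos': array([ 1.23155896e+00,  3.53646021e-01,  1.63413983e+00,  2.37264221e-05,
        1.15516962e+00, -2.37991330e-03]), 'qvel': array([-0.00151869, -0.00022713, -0.00072608,  0.00022761,  0.00047901,
       -0.00017626]), 'joint_efforts': array([-3.19324236e-04, -6.05229735e+01, -3.42071056e+01, -7.89407477e-05,
        9.14389151e-03, -6.76246736e-05]), 'eef_pos': array([206.40180344, 589.43806936, 230.560559  ]), 'tcp_rot': array([ 3.12329608,  1.56943333, -1.92595995]), 'contact_force': array([-0.67504287, -0.17714226, -0.57169572]), 'wrist_torque': array([-0.01210625, -0.02288639,  0.00197708]), 'opening': 0.999276114224818}
18.700000000000003
{'mtx': array([[497.48668002,   0.        , 322.68016668],
       [  0.        , 497.48668002, 242.46268076],
       [  0.        ,   0.        ,   1.        ]]), 'position': array([  30.62583875, -720.92465944,  687.52830529]), 'rotation': array([-2.13979457, -0.01831717, -0.56865952])}
{'mtx': array([[462.30096641,   0.        , 312.0596438 ],
       [  0.        , 462.30096641, 241.19758684],
       [  0.        ,   0.        ,   1.        ]]), 'position': array([ 411.63955914,   29.30885783, 1081.85575897]), 'rotation': array([-3.06520808, -0.01041148, -1.58573794])}
```

View pics/side0.png

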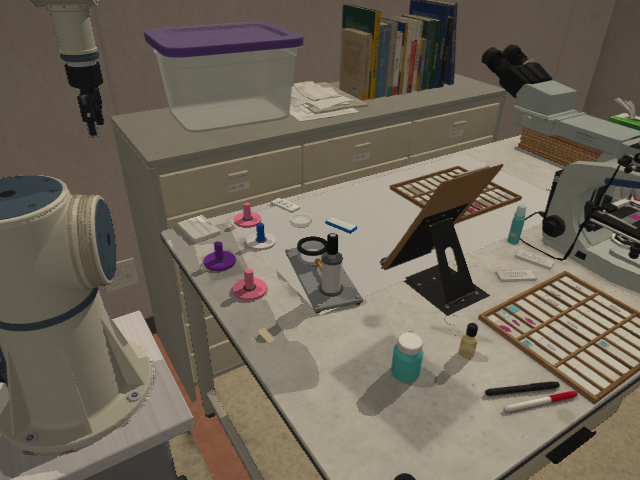

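View pics/top0.png

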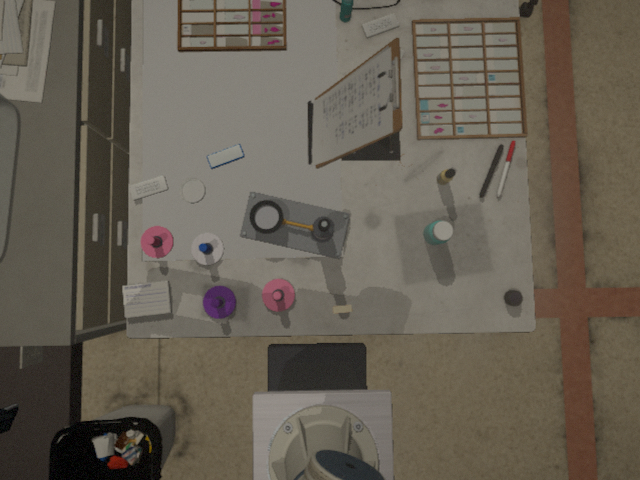

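The lid candidates are at top-view pixels: pink (156,242), blue knob on grey-white disc (206,248), purple (220,302), pink (279,295). Only the blue-knobbed aluminium one at (206,248) fits. I'll measure it and crop it to confirm.

```bash
cat > h.py <<'E'
from rig import r
import cv2,numpy as np
from scipy.spatial.transform import Rotation as R
def cam(n):
    c=r.get_calibration(n); return c['mtx'],c['position'],R.from_euler('xyz',c['rotation']).as_matrix()
def ray(n,u,v):
    K,p,M=cam(n); d=M@np.linalg.inv(K)@np.array([u,v,1.]); return p,d
def onz(n,u,v,z):
    p,d=ray(n,u,v); return p+d*(z-p[2])/d[2]
def proj(n,P):
    K,p,M=cam(n); q=K@(M.T@(np.asarray(P,float)-p)); return q[:2]/q[2]
def dpt(n,u,v,D):
    p,d=ray(n,u,v); return p+d*D
def two(a,b):
    p,d=ray('top',*a); q,e=ray('side',*b); d/=np.linalg.norm(d); e/=np.linalg.norm(e)
    s=np.linalg.lstsq(np.c_[d,-e],q-p,rcond=None)[0]
    A=p+d*s[0];B=q+e*s[1]; return (A+B)/2,np.linalg.norm(A-B)
E
python3 - <<'E'
from h import *
T=np.load('top0.npz');S=np.load('side0.npz')
cv2.imwrite('pics/c_top.png',cv2.resize(T['p'][150:330,120:370,::-1],None,fx=3,fy=3,interpolation=cv2.INTER_CUBIC)[:600])
cv2.imwrite('pics/c_side.png',cv2.resize(S['p'][190:320,190:390,::-1],None,fx=4,fy=4,interpolation=cv2.INTER_CUBIC))
for n,D,b in(('top',T,(180,225,230,275)),('side',S,(240,280,215,260))):
    h=cv2.cvtColor(D['p'],cv2.COLOR_RGB2HSV); x0,x1,y0,y1=b
    m=np.zeros((480,640),np.uint8); m[y0:y1,x0:x1]=cv2.inRange(h,(100,110,30),(125,255,255))[y0:y1,x0:x1]
    y,x=np.nonzero(m); print(n,len(x),x.mean(),y.mean(),x.min(),x.max(),y.min(),y.max())
    for yy,xx in list(zip(y,x))[::12]: print(xx,yy,dpt(n,xx,yy,D['d'][yy,xx]).round(1))
for u,v in((200,260),(215,262),(206,265),(250,290),(340,250),(323,222),(322,228),(254,216),(278,217),(266,205),(193,189),(440,231)):
    print(u,v,dpt('top',u,v,T['d'][v,u]).round(1))
E
```

```text
top 61 203.47540983606558 247.19672131147541 199 209 244 251
201 244 [487.5 264.7  53. ]
206 245 [485.1 253.6  53. ]
209 246 [484.3 251.6  30.7]
201 248 [478.6 264.7  52.6]
204 249 [476.3 258.3  51.4]
205 251 [471.7 255.8  52.9]
side 123 260.1951219512195 231.65853658536585 256 264 223 240
258 223 [483.7 267.6  53.8]
257 225 [476.7 258.9  54.5]
262 226 [486.1 250.3  53.2]
260 228 [480.4 250.5  49. ]
258 230 [476.1 253.6  43. ]
263 231 [490.4 255.2  34.8]
262 233 [485.6 251.5  32.3]
261 235 [482.7 251.7  27.2]
260 237 [479.3 251.   22.8]
264 238 [491.7 254.3  14. ]
261 240 [483.2 254.6  10.6]
200 260 [453.6 276.9   9.2]
215 262 [448.5 242.6   7.6]
206 265 [442.  264.4   2.5]
250 290 [382.6 162.6   1.5]
340 250 [471.7 -47.2  16.6]
323 222 [521.3  -4.2 151.8]
322 228 [509.2  -1.9 151.6]
254 216 [549.1 147.   49. ]
278 217 [550.3  95.1  17.5]
266 205 [576.9 121.6  28.8]
193 189 [619.1 292.6  14. ]
440 231 [ 506.6 -262.3   78.9]
```

View pics/c_top.png

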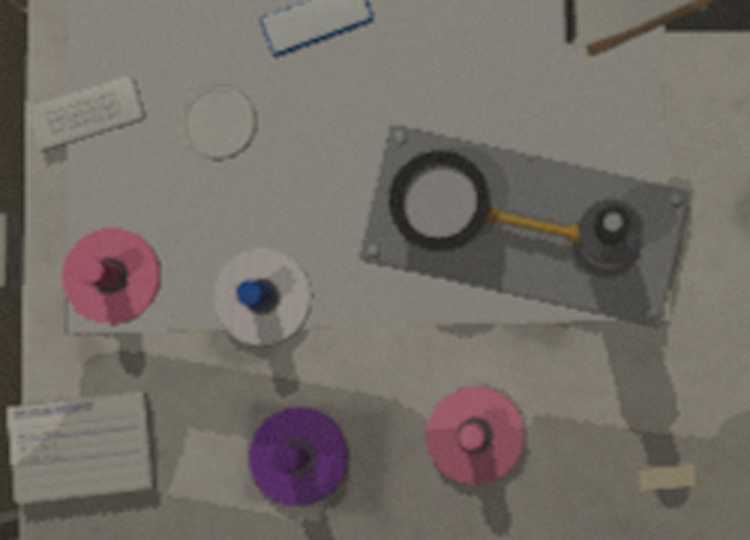

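View pics/c_side.png

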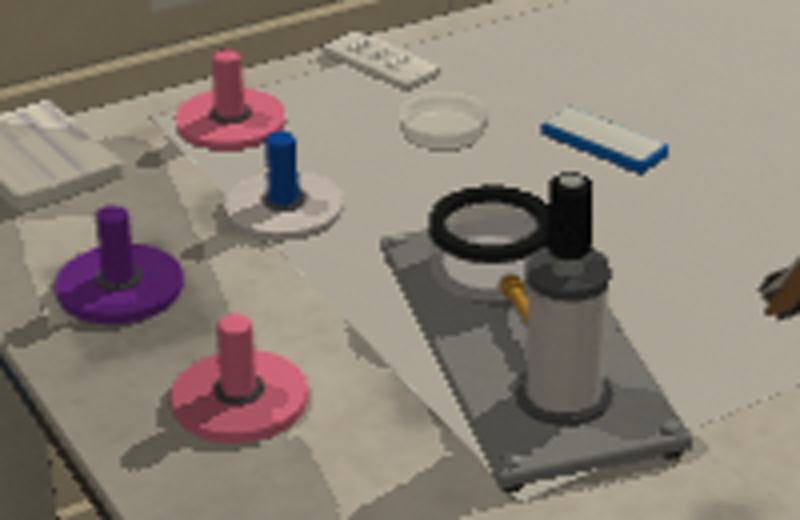

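The crop confirms it: the lid has the blue knob, with its disc at top pixel about (208,249). The rim is at (267,217), and the rod knob's light top is at (324,224). Next I'll refine these positions.

```bash
python3 - <<'E'
from h import *
T=np.load('top0.npz');S=np.load('side0.npz')
def meas(n,p,box,fn,z,tag,hull=True):
    x0,x1,y0,y1=box
    big=cv2.resize(p[y0:y1,x0:x1],None,fx=4,fy=4,interpolation=cv2.INTER_CUBIC)
    m=fn(cv2.cvtColor(big,cv2.COLOR_RGB2HSV)).astype(np.uint8)*255
    cs,_=cv2.findContours(m,cv2.RETR_EXTERNAL,cv2.CHAIN_APPROX_NONE)
    c=max(cs,key=cv2.contourArea); hh=cv2.convexHull(c) if hull else c
    pts=hh[:,0,:].astype(float)
    W=np.array([onz(n,(u+.5)/4-.5+x0,(v+.5)/4-.5+y0,z)[:2] for u,v in pts])
    (cx,cy),rad=cv2.minEnclosingCircle(W.astype(np.float32)); 
    e=cv2.fitEllipse(W.astype(np.float32)) if len(W)>5 else None
    print(n,tag,'circ',round(cx,1),round(cy,1),'R',round(rad,1),'ell',np.round(e[0],1),np.round(e[1],1))
    o=cv2.cvtColor(big,cv2.COLOR_RGB2BGR); cv2.drawContours(o,[c],-1,(0,255,0),1); cv2.imwrite(f'pics/m_{n}_{tag}.png',o)
black=lambda h:(h[...,2]<60)
meas('top',T['p'],(246,284,198,236),black,50,'rim')
meas('side',S['p'],(290,328,230,262),black,50,'rim')
blue=lambda h:(h[...,1]>110)&(h[...,0]>95)&(h[...,0]<130)
meas('top',T['p'],(185,230,232,270),blue,54,'knobtop')
wh=lambda h:(h[...,2]>135)&(h[...,1]<45)
meas('top',T['p'],(190,226,228,268),lambda h:(h[...,2]>125)&(h[...,1]<60),8,'lid')
# depth based: points by height
def cloud(n,D,box):
    x0,x1,y0,y1=box; K,p,M=cam(n); v,u=np.mgrid[y0:y1,x0:x1]; d=D['d'][y0:y1,x0:x1]
    P=(np.stack([u,v,np.ones_like(u)],-1)@np.linalg.inv(K).T*d[...,None])@M.T+p
    return P[d>0].reshape(-1,3)
for tag,b,lo,hi in(('rodtop',(300,345,200,250),145,160),('mouth/collar',(300,345,200,250),90,106),('rim',(245,290,195,240),44,56),('lidknob',(190,226,228,268),48,60),('lid',(188,228,228,270),5,12)):
    c=cloud('top',T,b); c=c[(c[:,2]>lo)&(c[:,2]<hi)]
    (cx,cy),rad=cv2.minEnclosingCircle(c[:,:2].astype(np.float32))
    print(tag,len(c),'mean',c.mean(0).round(1),'circ',round(cx,1),round(cy,1),round(rad,1))
for tag,b,lo,hi in(('rodtop',(320,345,225,265),147,160),('rim',(290,330,230,265),47,56),('lidknob',(250,270,218,245),50,60)):
    c=cloud('side',S,b); c=c[(c[:,2]>lo)&(c[:,2]<hi)]
    (cx,cy),rad=cv2.minEnclosingCircle(c[:,:2].astype(np.float32))
    print('side',tag,len(c),'mean',c.mean(0).round(1),'circ',round(cx,1),round(cy,1),round(rad,1))
E
python3 -c "
import cv2,numpy as np
a=[cv2.imread('pics/m_%s.png'%s) for s in('top_rim','side_rim','top_knobtop','top_lid')]
h=max(i.shape[0] for i in a)
cv2.imwrite('pics/m.png',np.hstack([cv2.copyMakeBorder(i,0,h-i.shape[0],0,4,0) for i in a]))"
```

```text
top rim circ 546.0 119.1 R 39.3 ell [547.1 119.6] [74.8 76.7]
side rim circ 553.4 110.7 R 44.1 ell [552.1 111.4] [81.4 86.2]
top knobtop circ 481.2 257.8 R 11.5 ell [479.6 257.6] [18.4 24.5]
top lid circ 482.5 260.0 R 62.6 ell [484.2 236.8] [ 93.5 205.3]
rodtop 106 mean [516.9  -6.7 151.6] circ 517.2 -6.9 11.7
mouth/collar 232 mean [514.6  -6.1  99.5] circ 517.2 -7.0 22.7
rim 415 mean [546.9 119.3  49.3] circ 547.6 119.4 38.0
lidknob 62 mean [479.5 259.6  53.1] circ 479.4 259.8 9.7
lid 673 mean [479.2 259.7   8.1] circ 476.1 263.4 48.6
side rodtop 72 mean [519.2 -10.2 151.2] circ 519.8 -8.1 12.1
side rim 233 mean [548.9 117.2  49.9] circ 552.1 117.2 40.3
side lidknob 32 mean [482.8 256.9  53.7] circ 484.2 257.3 10.9
```

View pics/m.png

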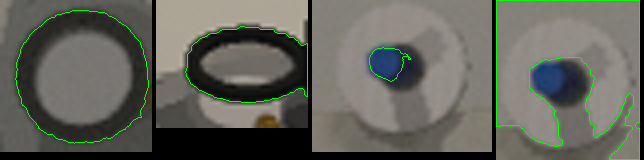

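The top depth agrees with the given sizes. The rim-to-rod distance is 130.0 mm, and heights of 49, 152, 53 and 8 mm match what they should be. Now I'll plan the moves.

```bash
cat >> h.py <<'E'
def tool():
    s=r.sense(); return s['eef_pos'],R.from_euler('xyz',s['tcp_rot']).as_matrix()
def plan(tgt,zdir=None):
    p,M=tool(); d=np.array(tgt)-p
    print('pos',p.round(1),'x',M[:,0].round(3),'y',M[:,1].round(3),'z',M[:,2].round(3))
    print('tool shift cm',(M.T@d/10).round(2))
    if zdir is not None:
        x=np.array([0,0,-1.]); z=np.r_[zdir,0]/np.linalg.norm(zdir)
        if z@M[:,2]<0: z=-z
        N=np.c_[x,np.cross(z,x),z]; print('rotvec deg (tool)',np.degrees(R.from_matrix(M.T@N).as_rotvec()).round(2), 'shift in new frame',(N.T@d/10).round(2))
E
python3 - <<'E'
from h import *
plan([479.5,259.7,130],[1,0]); plan([479.5,259.7,130],[0,1]); plan([479.5,259.7,130],[517-547.3,-7-119.4])
E
```

```text
pos [206.4 589.5 230.6] x [-0.    -0.001 -1.   ] y [-0.944  0.33  -0.   ] z [ 0.33   0.944 -0.001]
tool shift cm [ 10.09 -36.67 -22.09]
rotvec deg (tool) [ 7.071e+01 -6.000e-02  5.000e-02] shift in new frame [ 10.06 -32.98  27.31]
pos [206.4 589.5 230.6] x [-0.    -0.001 -1.   ] y [-0.944  0.33  -0.   ] z [ 0.33   0.944 -0.001]
tool shift cm [ 10.09 -36.67 -22.09]
rotvec deg (tool) [-1.929e+01 -7.000e-02 -1.000e-02] shift in new frame [ 10.06 -27.31 -32.98]
pos [206.4 589.5 230.6] x [-0.    -0.001 -1.   ] y [-0.944  0.33  -0.   ] z [ 0.33   0.944 -0.001]
tool shift cm [ 10.09 -36.67 -22.09]
rotvec deg (tool) [-5.81 -0.07 -0.  ] shift in new frame [ 10.06 -34.25 -25.7 ]
```

jog_arm(
  series=[
    [-5.8, 0, 0, 0, 0, 0, 0.7],
    [0, 0, 0, 0.5, -1.7, -1.3, 0.7],
    [0, 0, 0, 1, -3.4, -2.6, 0.7],
    [0, 0, 0, 1, -3.4, -2.6, 0.7],
    [0, 0, 0, 1, -3.4, -2.6, 0.7],
    [0, 0, 0, 1, -3.4, -2.6, 0.7],
    [0, 0, 0, 1, -3.4, -2.6, 0.7],
    [0, 0, 0, 1, -3.4, -2.6, 0.7],
    [0, 0, 0, 1, -3.4, -2.6, 0.7],
    [0, 0, 0, 1, -3.4, -2.6, 0.7],
    [0, 0, 0, 1, -3.4, -2.6, 0.7],
    [0, 0, 0, 0.5, -1.7, -1.3, 0.7],
    [0, 0, 0, 0, 0, 0, 0.7],
    [0, 0, 0, 0, 0, 0, 0.7],
  ],
)

```text
clock: 1.5
eef_pos: [476.1, 256.8, 130.9]
tcp_rot: [2.171, 1.57, -2.78]
contact_force: [-1.0, 0.3, 0.8]
opening: 0.7
```

```bash
python3 - <<'E'
from h import *
plan([479.5,259.7,15],[30.3,126.4]); print(r.sense()['opening'],r.sense()['clock'])
for n in("side","top"):
    p,d=r.grab_frame(n); cv2.imwrite(f"pics/{n}1.png",p[:,:,::-1]); np.savez(f"{n}1.npz",p=p,d=d)
a=cv2.imread('pics/top1.png')[150:330,120:370]; b=cv2.imread('pics/side1.png')[130:330,150:400]
cv2.imwrite('pics/pair1.png',np.hstack([cv2.resize(a,(400,288)),cv2.resize(b,(360,288))]))
E
```

```text
pos [476.1 256.8 130.9] x [-0.001 -0.    -1.   ] y [-0.972  0.236  0.001] z [ 0.236  0.972 -0.001]
tool shift cm [11.59 -0.27  0.37]
rotvec deg (tool) [-0.18 -0.04 -0.05] shift in new frame [11.59 -0.26  0.37]
0.700353147766229 1.5
```

View pics/pair1.png

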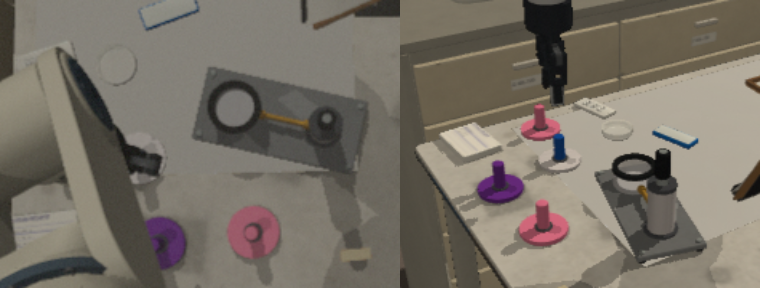

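The gripper hangs above the blue lid and nothing is in the way. I'll correct sideways, descend and grip.

jog_arm(
  series=[
    [0, 0, 0, 2, -0.27, 0.37, 0.7],
    [0, 0, 0, 3, 0, 0, 0.7],
    [0, 0, 0, 3, 0, 0, 0.7],
    [0, 0, 0, 1.7, 0, 0, 0.7],
    [0, 0, 0, 1, 0, 0, 0.7],
    [0, 0, 0, 0.7, 0, 0, 0.7],
    [0, 0, 0, 0, 0, 0, 0.7],
    [0, 0, 0, 0, 0, 0, 0.5],
    [0, 0, 0, 0, 0, 0, 0.4],
    [0, 0, 0, 0, 0, 0, 0.3],
    [0, 0, 0, 0, 0, 0, 0.1],
    [0, 0, 0, 0, 0, 0, 0.1],
    [0, 0, 0, 0, 0, 0, 0.1],
    [0, 0, 0, 0, 0, 0, 0.1],
    [0, 0, 0, 0, 0, 0, 0.1],
  ],
  force=30,
)

```text
clock: 3.1
eef_pos: [480.5, 261.0, 18.1]
tcp_rot: [-0.801, 1.57, 0.534]
contact_force: [-1.2, 0.2, 5.9]
opening: 0.225
```

```bash
python3 - <<'E'
from h import *
s=r.sense();print(s['opening'],s['contact_force'],s['wrist_torque'])
plan([479.5,259.7,15.9])
p,d=r.grab_frame('side'); cv2.imwrite("pics/side2.png",cv2.resize(p[170:290,190:350,::-1],None,fx=4,fy=4))
E
```

```text
0.22526055107050072 [-1.19989338  0.23066684  5.94197994] [ 0.02286785  0.04343716 -0.01915346]
pos [480.5 261.   18.1] x [ 0.001  0.001 -1.   ] y [-0.972  0.234 -0.001] z [0.234 0.972 0.001]
tool shift cm [ 0.22  0.07 -0.15]
```

View pics/side2.png

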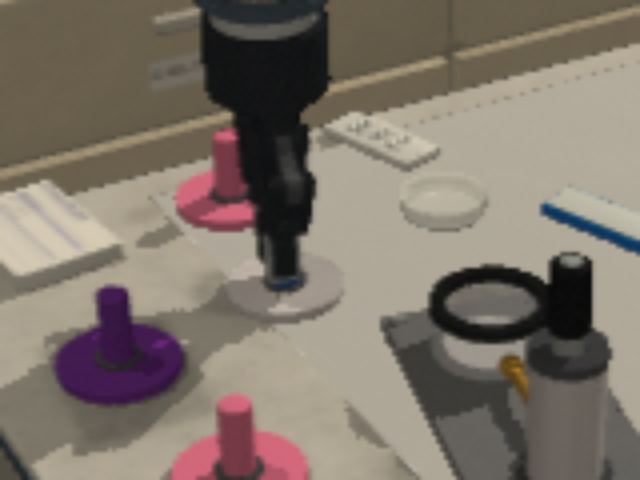

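The knob is gripped (opening 0.225, about 19 mm) and the lid still lies flat. Lifting.

jog_arm(
  series=[
    [0, 0, 0, -0.3, 0, 0, 0.1],
    [0, 0, 0, -1, 0, 0, 0.1],
    [0, 0, 0, -2, 0, 0, 0.1],
    [0, 0, 0, -3, 0, 0, 0.1],
    [0, 0, 0, -3, 0, 0, 0.1],
    [0, 0, 0, -1.5, 0, 0, 0.1],
    [0, 0, 0, -0.7, 0, 0, 0.1],
    [0, 0, 0, 0, 0, 0, 0.1],
    [0, 0, 0, 0, 0, 0, 0.1],
  ],
  force=40,
)

```text
clock: 4.05
eef_pos: [479.4, 260.4, 131.7]
tcp_rot: [2.307, 1.57, -2.641]
contact_force: [-0.2, -0.5, -2.2]
opening: 0.222
```

```bash
python3 - <<'E'
from h import *
s=r.sense();print(s['opening'],s['contact_force'],s['wrist_torque'])
plan([547.3,119.4,130],[30.3,126.4])
p,d=r.grab_frame('side'); cv2.imwrite("pics/side3.png",cv2.resize(p[130:290,190:350,::-1],None,fx=3.7,fy=3.7)); np.savez('side3.npz',p=p,d=d)
p,d=r.grab_frame('top'); cv2.imwrite("pics/top3.png",cv2.resize(p[150:330,120:370,::-1],None,fx=3,fy=3)); np.savez('top3.npz',p=p,d=d)
E
```

```text
0.22229314024131094 [-0.24775489 -0.49408997 -2.15547821] [-0.00142609  0.06294945 -0.00338794]
pos [479.4 260.4 131.7] x [-0.001 -0.001 -1.   ] y [-0.972  0.233  0.001] z [ 0.233  0.972 -0.001]
tool shift cm [  0.17  -9.89 -12.12]
rotvec deg (tool) [-0.02 -0.04 -0.05] shift in new frame [  0.17  -9.89 -12.13]
```

View pics/side3.png

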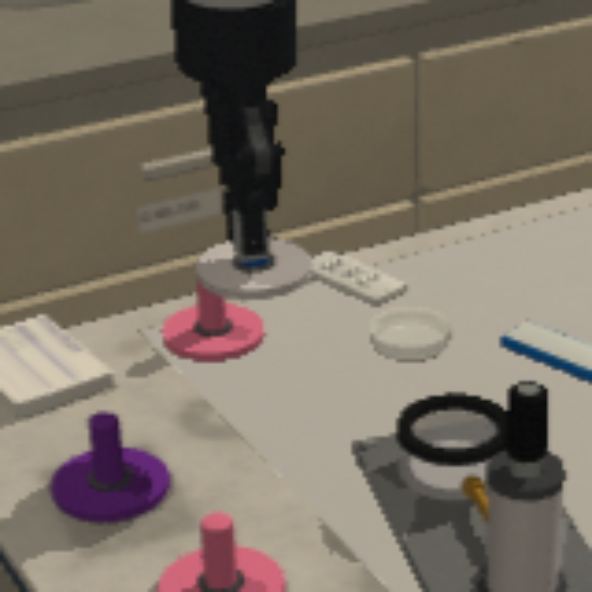

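View pics/top3.png

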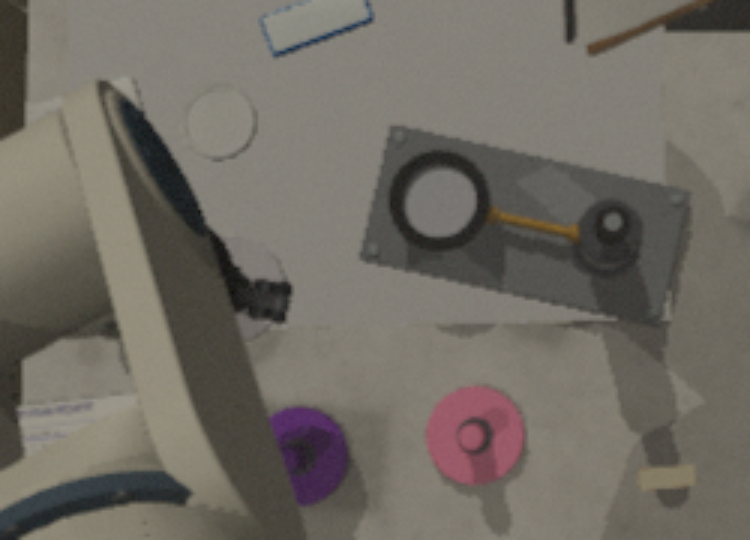

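The lid is lifted level and the wrist shows about 2 N of weight. Moving it over the chamber.

jog_arm(
  series=[
    [0, 0, 0, 0, -0.5, -0.6, 0.1],
    [0, 0, 0, 0, -1.2, -1.5, 0.1],
    [0, 0, 0, 0, -1.8, -2.2, 0.1],
    [0, 0, 0, 0, -2, -2.5, 0.1],
    [0, 0, 0, 0, -2, -2.5, 0.1],
    [0, 0, 0, 0, -1.4, -1.7, 0.1],
    [0, 0, 0, 0, -0.7, -0.8, 0.1],
    [0, 0, 0, 0, -0.29, -0.32, 0.1],
    [0, 0, 0, 2, 0, 0, 0.1],
    [0, 0, 0, 1.7, 0, 0, 0.1],
    [0, 0, 0, 0, 0, 0, 0.1],
    [0, 0, 0, 0, 0, 0, 0.1],
  ],
)

```text
clock: 5.35
eef_pos: [547.4, 120.3, 95.2]
tcp_rot: [1.884, 1.57, -3.063]
contact_force: [0.4, -0.5, -1.3]
opening: 0.223
```

```bash
python3 - <<'E'
from h import *
s=r.sense();print(s['opening'],s['contact_force'])
plan([547.3,119.4,68],[30.3,126.4])
for n in('side','top'):
    p,d=r.grab_frame(n);np.savez(n+'4.npz',p=p,d=d)
    b=(190,290,240,390) if n=='side' else(170,270,210,360)
    cv2.imwrite(f"pics/{n}4.png",cv2.resize(p[b[0]:b[1],b[2]:b[3],::-1],None,fx=5,fy=5,interpolation=cv2.INTER_CUBIC))
E
```

```text
0.22251124355263796 [ 0.37015467 -0.50577879 -1.34315227]
pos [547.4 120.3  95.2] x [-0.001 -0.    -1.   ] y [-0.973  0.233  0.001] z [ 0.233  0.973 -0.   ]
tool shift cm [ 2.72 -0.01 -0.09]
rotvec deg (tool) [ 0.02 -0.02 -0.05] shift in new frame [ 2.72 -0.01 -0.09]
```

View pics/side4.png

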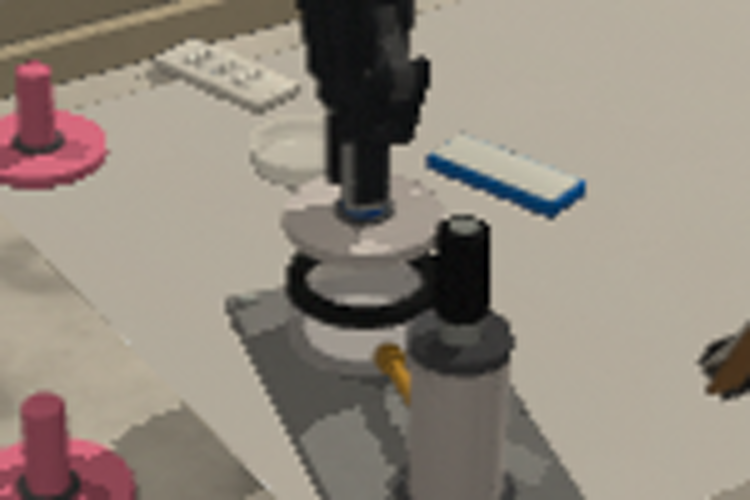

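View pics/top4.png

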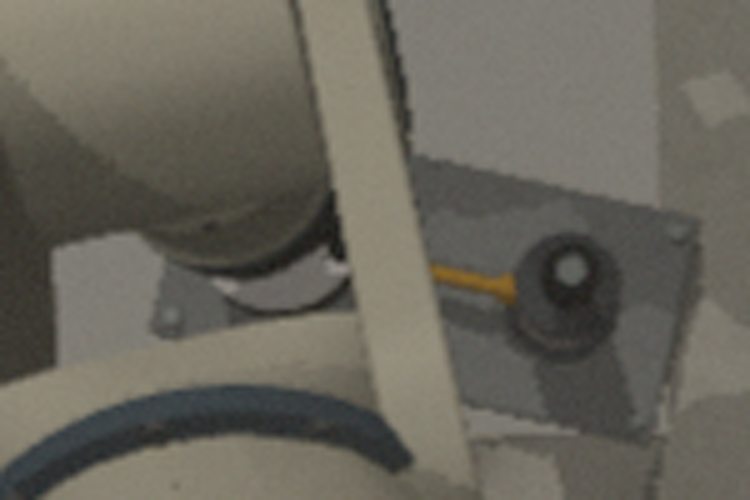

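```bash
python3 - <<'E'
from h import *
t=np.linspace(0,6.28,361)
def ext(c,zs,R=38):
    Q=np.array([proj('side',[c[0]+R*np.cos(a),c[1]+R*np.sin(a),z]) for a in t for z in zs])
    return Q[:,0].min().round(2),Q[:,0].max().round(2),Q[:,1].min().round(2),Q[:,1].max().round(2)
print('lid',ext((547.3,119.4),(77.2,85.2))); print('rim',ext((547.3,119.4),(40,50)))
p0=np.load('side0.npz')['p'];p4=np.load('side4.npz')['p']
for v in(229,231,233,235,237): print('lid row',v,p4[v,290:304].sum(1)//3, p4[v,322:336].sum(1)//3)
for v in(242,244,246,248): print('rim row',v,p0[v,290:304].sum(1)//3)
for u in (305,308,311,318): print('col',u,'lid v232-246',p4[232:248,u].sum(1)//3)
E
```

```text
lid (np.float64(294.15), np.float64(326.9), np.float64(223.68), np.float64(243.74))
rim (np.float64(294.34), np.float64(326.56), np.float64(236.21), np.float64(257.3))
lid row 229 [168 168 168 168 168 168 168 169 175 175 174 175 176 178] [152 152 152 152 154 166 169 169 169 169 169 169 169 169]
lid row 231 [168 168 168 168 168 167 167 174 177 178 178 133 120 120] [153 154 155 155 154 154 154 166 168 168 169 168 169 168]
lid row 233 [169 168 167 167 168 167 140 122 120 121 120 120 120 120] [154 154 153 153 154 154 157 165  80  64  70  53  72 155]
lid row 235 [168 168 168 168 168 168 131 113 117 120 120 120 121 120] [154 154 153 152 153  80  25  24 105 115 117 116 116  92]
lid row 237 [167 167 168 167 167 168 167 131 102 110 119 120 121 121] [153 152 150 146  98  37  12  15  17  16  16  15  18  17]
rim row 242 [161 161 160 161 161 161 161 158  74  28  26  23  17  26]
rim row 244 [160 160 160 161 161 161 161  77  25  23  25  47 113 118]
rim row 246 [161 161 161 161 162 160 160  75  24  24  26  69 107 106]
rim row 248 [142 126 113 109 108 109 108  50  18  22  23  24  41  77]
col 305 lid v232-246 [120 120 120 121 121 121 123 122 104 100 101 116 117 115 105 105]
col 308 lid v232-246 [ 47  52  91 122 121 123 124 124 123 102 102 111 117 111 108 108]
col 311 lid v232-246 [ 60  46  42  81 100 123 127 181 176 102 102 103 113 110 109 109]
col 318 lid v232-246 [ 77 118 154 152 155 153 152 157 138 100 100 110 109 110 110 109]
```

In the side view the lid's left edge sits about 0.7 px left of flush relative to the rim, roughly 1.5 mm. I'll correct for that and lower it, watching the force.

jog_arm(
  series=[
    [0, 0, 0, 0.5, -0.08, -0.11, 0.1],
    [0, 0, 0, 1, 0, 0, 0.1],
    [0, 0, 0, 0.6, 0, 0, 0.1],
    [0, 0, 0, 0.2, 0, 0, 0.1],
    [0, 0, 0, 0.1, 0, 0, 0.1],
    [0, 0, 0, 0, 0, 0, 0.1],
    [0, 0, 0, 0, 0, 0, 0.1],
  ],
)

```text
clock: 6.15
eef_pos: [548.5, 118.5, 71.4]
tcp_rot: [-1.095, 1.57, 0.24]
contact_force: [0.4, 0.2, -1.4]
opening: 0.225
```

jog_arm(
  series=[
    [0, 0, 0, 0.1, 0, 0, 0.1],
    [0, 0, 0, 0.1, 0, 0, 0.1],
    [0, 0, 0, 0, 0, 0, 0.1],
    [0, 0, 0, 0, 0, 0, 0.1],
  ],
)

```text
clock: 6.55
eef_pos: [548.3, 118.5, 69.3]
tcp_rot: [1.683, 1.571, 3.018]
contact_force: [-0.4, 0.3, -1.6]
opening: 0.22
```

```bash
python3 - <<'E'
from h import *
p,d=r.grab_frame('side');np.savez('side5.npz',p=p,d=d)
cv2.imwrite(f"pics/side5.png",cv2.resize(p[215:275,285:345,::-1],None,fx=9,fy=9,interpolation=cv2.INTER_CUBIC))
E
```

```text
(no output)
```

View pics/side5.png

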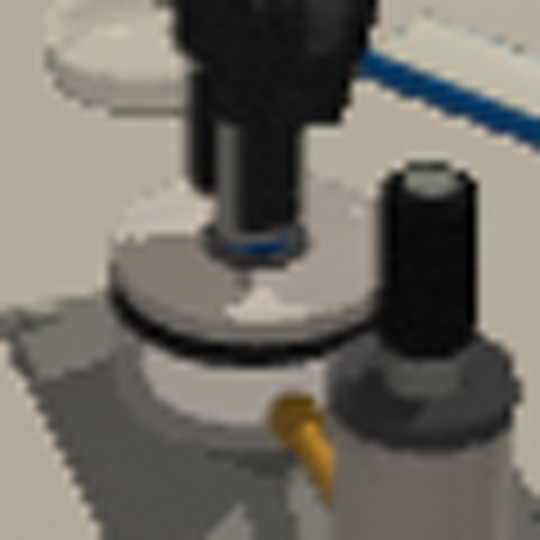

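jog_arm(
  series=[
    [0, 0, 0, 0.1, 0, 0, 0.1],
    [0, 0, 0, 0, 0, 0, 0.1],
    [0, 0, 0, 0, 0, 0, 0.1],
  ],
)

```text
clock: 6.9
eef_pos: [548.3, 118.5, 68.2]
tcp_rot: [2.128, 1.571, -2.82]
contact_force: [-0.7, -0.3, -1.8]
opening: 0.227
```

The lid's left edge now lines up with the rim's (both at crop x≈110). I'll keep lowering until it touches.

jog_arm(
  series=[
    [0, 0, 0, 0.05, 0, 0, 0.1],
    [0, 0, 0, 0.05, 0, 0, 0.1],
    [0, 0, 0, 0, 0, 0, 0.1],
    [0, 0, 0, 0, 0, 0, 0.1],
  ],
)

```text
clock: 7.3
eef_pos: [548.4, 118.5, 68.1]
tcp_rot: [-1.224, 1.571, 0.112]
contact_force: [-4.1, -0.6, 8.8]
opening: 0.226
```

Contact at TCP z = 68.1 mm, as predicted. I'll ease the press and release.

jog_arm(
  series=[
    [0, 0, 0, -0.05, 0, 0, 0.1],
    [0, 0, 0, 0, 0, 0, 0.1],
    [0, 0, 0, 0, 0, 0, 0.26],
    [0, 0, 0, 0, 0, 0, 0.3],
    [0, 0, 0, 0, 0, 0, 0.4],
    [0, 0, 0, 0, 0, 0, 0.5],
    [0, 0, 0, 0, 0, 0, 0.6],
    [0, 0, 0, 0, 0, 0, 0.6],
    [0, 0, 0, -0.5, 0, 0, 0.6],
    [0, 0, 0, -2, 0, 0, 0.6],
    [0, 0, 0, -3, 0, 0, 0.6],
    [0, 0, 0, -3, 0, 0, 0.6],
    [0, 0, 0, -3, 0, 0, 0.6],
    [0, 0, 0, -1.5, 0, 0, 0.6],
    [0, 0, 0, 0, 0, 0, 0.6],
    [0, 0, 0, 0, 0, 0, 0.6],
  ],
)

```text
clock: 8.9
eef_pos: [548.2, 118.5, 197.6]
tcp_rot: [-1.056, 1.571, 0.279]
contact_force: [-0.8, -0.5, -1.4]
opening: 0.595
```

```bash
python3 - <<'E'
from h import *
plan([517,-7,200],[30.3,126.4])
for n in('side','top'):
    p,d=r.grab_frame(n);np.savez(n+'6.npz',p=p,d=d)
    b=(215,275,285,345) if n=='side' else(180,260,230,350)
    cv2.imwrite(f"pics/{n}6.png",cv2.resize(p[b[0]:b[1],b[2]:b[3],::-1],None,fx=6 if n=='top' else 9,fy=6 if n=='top' else 9,interpolation=cv2.INTER_CUBIC))
E
```

```text
pos [548.2 118.5 197.6] x [ 0.  0. -1.] y [-0.972  0.233 -0.   ] z [0.233 0.972 0.   ]
tool shift cm [ -0.24   0.1  -12.93]
rotvec deg (tool) [-0.02  0.01  0.01] shift in new frame [ -0.24   0.1  -12.93]
```

View pics/side6.png

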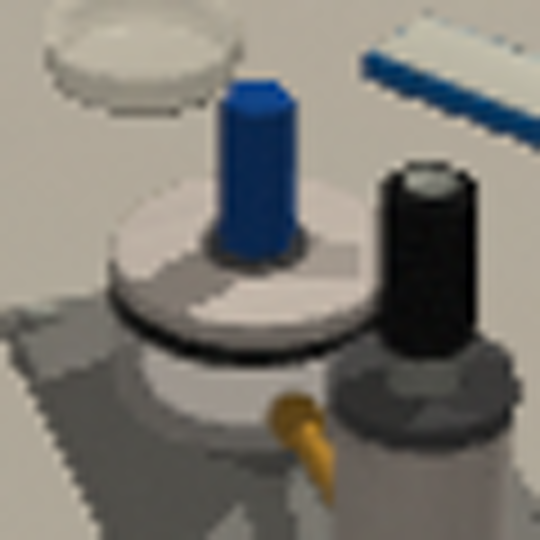

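View pics/top6.png

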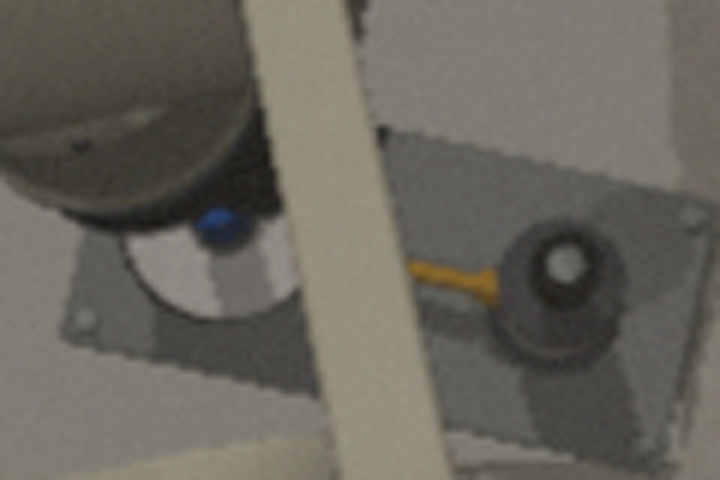

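The lid is seated, level and flush with the rim in the side view. Moving above the rod knob, then I'll re-measure the lid in the top view.

jog_arm(
  series=[
    [0, 0, 0, 0, 0, -1, 0.7],
    [0, 0, 0, 0, 0, -2.2, 0.7],
    [0, 0, 0, 0, 0, -3.2, 0.7],
    [0, 0, 0, 0, 0, -3.2, 0.7],
    [0, 0, 0, 0, 0.1, -2.2, 0.7],
    [0, 0, 0, 0, 0, -1.1, 0.7],
    [0, 0, 0, 0, 0, 0, 0.7],
    [0, 0, 0, 0, 0, 0, 0.7],
  ],
)

```text
clock: 9.8
eef_pos: [517.4, -6.5, 197.5]
tcp_rot: [0.829, 1.57, 2.163]
contact_force: [-0.4, 0.3, -0.8]
opening: 0.703
```

```bash
python3 - <<'E'
from h import *
plan([517,-7,114],[30.3,126.4])
for n in('side','top'):
    p,d=r.grab_frame(n);np.savez(n+'7.npz',p=p,d=d)
    b=(170,290,270,390) if n=='side' else(180,260,230,350)
    f=6 if n=='top' else 4.5
    cv2.imwrite(f"pics/{n}7.png",cv2.resize(p[b[0]:b[1],b[2]:b[3],::-1],None,fx=f,fy=f,interpolation=cv2.INTER_CUBIC))
    K,c,M=cam(n); x0,x1,y0,y1=(245,290,195,240) if n=='top' else (290,330,215,265)
    v,u=np.mgrid[y0:y1,x0:x1]; dd=d[y0:y1,x0:x1]
    P=((np.stack([u,v,np.ones_like(u)],-1)@np.linalg.inv(K).T*dd[...,None])@M.T+c)[dd>0]
    for lo,hi in((98,110),(54,62)):
        q=P[(P[:,2]>lo)&(P[:,2]<hi)]
        if len(q)>5: print(n,lo,len(q),q.mean(0).round(1),[np.round(a,1) for a in cv2.minEnclosingCircle(q[:,:2].astype(np.float32))])
E
```

```text
pos [517.4  -6.5 197.5] x [-0.  0. -1.] y [-0.972  0.234  0.   ] z [0.234 0.972 0.   ]
tool shift cm [ 8.35  0.02 -0.06]
rotvec deg (tool) [-0.05  0.02 -0.02] shift in new frame [ 8.35  0.03 -0.06]
side 98 119 [524.   40.3 101.2] [array([526.2,  51.6]), np.float64(78.7)]
side 54 379 [546.1 110.6  58. ] [array([552.4, 115.1]), np.float64(39.4)]
top 98 67 [547.  116.2 103.1] [array([547.3, 116.5]), np.float64(9.7)]
top 54 713 [546.4 118.5  57.7] [array([547.2, 116.6]), np.float64(38.1)]
```

View pics/side7.png

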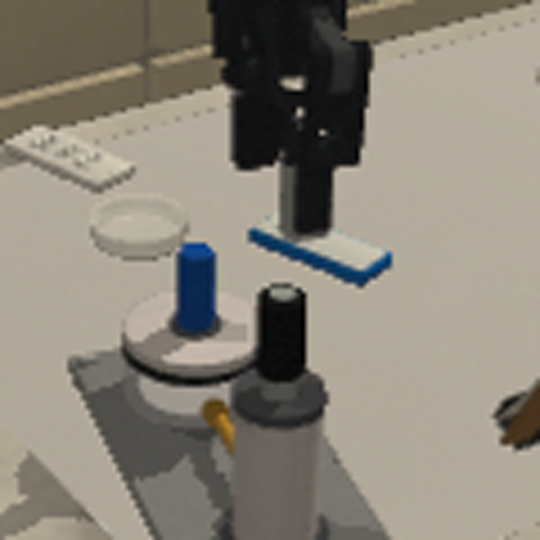

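View pics/top7.png

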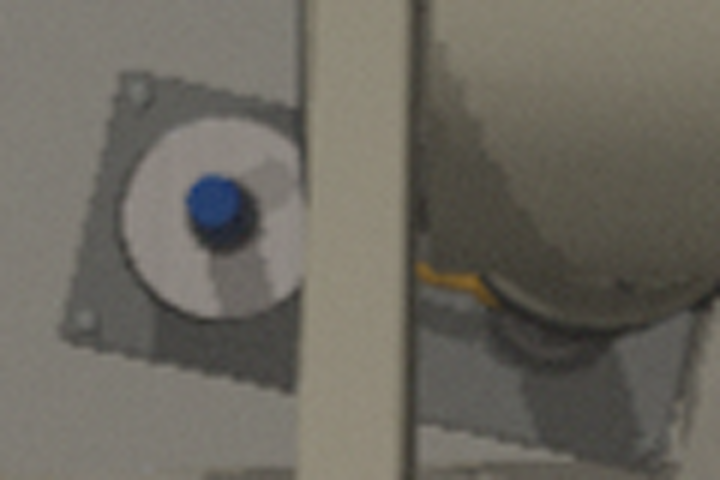

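The top view now gives the lid's centre as (547.2,116.6) against the rim at (547.6,119.4). That is about 2.8 mm off in y: inside the tolerance but not flush. I'll cross-check with edge pixels and the knob before mending it.

```bash
python3 - <<'E'
from h import *
p0=np.load('top0.npz')['p'];p7=np.load('top7.npz')['p']
for v in(212,216,220):
    print(v,'rim0 L',p0[v,244:256].sum(1)//3,'now L',p7[v,244:258].sum(1)//3)
    print(v,'rim0 R',p0[v,278:290].sum(1)//3)
print('front rim0',p0[225:240,267].sum(1)//3,'now',p7[225:240,267].sum(1)//3)
for y in(119.4,116.6):
    print(y,[proj('top',[547.3,y+s*38,z]).round(2) for z in(50,58) for s in(1,-1)], proj('top',[547.3-38,y,50]).round(2),proj('top',[547.3-38,y,58]).round(2))
h=cv2.cvtColor(p7,cv2.COLOR_RGB2HSV); m=cv2.inRange(h,(100,110,30),(125,255,255)); m[:,:250]=0;m[:,285:]=0;m[:200]=0;m[240:]=0
y,x=np.nonzero(m); print('blue now',x.mean(),y.mean(),len(x), onz('top',x.mean(),y.mean(),104))
s0=np.load('side0.npz')['p'];s7=np.load('side7.npz')['p']
for v in(240,244,246,248):print(v,s0[v,290:304].sum(1)//3,s7[v,290:304].sum(1)//3)
E
```

```text
212 rim0 L [123 109  91  90  93  83  58  40  38  38  42  56] now L [119 101  86  90  88  80  76 112 133 133 133 135 135 132]
212 rim0 R [60 43 35 41 61 79 81 79 81 83 83 89]
216 rim0 L [111  94  93  92  94  75  44  41  42  38  52  91] now L [102  90  89  90  87  75 102 133 134 133 134 130 133 134]
216 rim0 R [97 47 36 39 48 66 84 82 86 85 82 89]
220 rim0 L [93 94 95 95 92 82 55 38 37 37 46 94] now L [ 87  88  91  88  89  77  68 107 131 133 133 131 130 133]
220 rim0 R [73 39 41 43 42 51 73 79 80 87 83 87]
front rim0 [118 117 119 106  48  37  40  41  55  70  73  71  71  72  72] now [ 99  99 103 104 101 102 102  95  65  70  70  65  66  69  67]
119.4 [array([249.31, 216.82]), array([283.19, 216.37]), array([248.86, 216.36]), array([283. , 215.9])] [266.38 233.45] [266.07 233.11]
116.6 [array([250.56, 216.81]), array([284.44, 216.35]), array([250.12, 216.34]), array([284.26, 215.88])] [267.64 233.43] [267.33 233.09]
blue now 265.2586206896552 213.43103448275863 58 [547.0133458  116.76085822 104.        ]
240 [161 161 161 161 162 161 161 161 159  85  33  24  26  22] [167 166 167 166 167 167 167 166 173 175 175 177 178 179]
244 [160 160 160 161 161 161 161  77  25  23  25  47 113 118] [166 166 166 166 166 167 167  99 163 177 176 175 175 131]
246 [161 161 161 161 162 160 160  75  24  24  26  69 107 106] [167 167 166 167 167 166 165  87  90 115 119 119 121 120]
248 [142 126 113 109 108 109 108  50  18  22  23  24  41  77] [147 130 117 112 112 113 113  52  45  87  97 109 120 119]
```

Both views agree that the lid sits 2.3–2.8 mm towards −y. I'll regrip, shift it +2.4 mm in y and set it down again.

jog_arm(
  series=[
    [0, 0, 0, 0, 0, 1, 0.6],
    [0, 0, 0, 0, 0, 2.2, 0.6],
    [0, 0, 0, 0, 0, 3.2, 0.6],
    [0, 0, 0, 0, 0, 3.2, 0.6],
    [0, 0, 0, 0, -0.1, 2.2, 0.6],
    [0, 0, 0, 0, 0, 1.05, 0.6],
    [0, 0, 0, 0, 0, 0, 0.6],
    [0, 0, 0, 1, 0, 0, 0.6],
    [0, 0, 0, 3, 0, 0, 0.6],
    [0, 0, 0, 3, 0, 0, 0.6],
    [0, 0, 0, 3, 0, 0, 0.6],
    [0, 0, 0, 1.5, 0, 0, 0.6],
    [0, 0, 0, 0.7, 0, 0, 0.6],
    [0, 0, 0, 0.4, 0, 0, 0.6],
    [0, 0, 0, 0, 0, 0, 0.6],
    [0, 0, 0, 0, 0, 0, 0.4],
    [0, 0, 0, 0, 0, 0, 0.3],
    [0, 0, 0, 0, 0, 0, 0.1],
    [0, 0, 0, 0, 0, 0, 0.1],
    [0, 0, 0, 0, 0, 0, 0.1],
  ],
  force=30,
)

```text
clock: 11.9
eef_pos: [548.8, 118.1, 72.7]
tcp_rot: [-1.171, 1.569, 0.164]
contact_force: [-1.4, -1.5, 6.4]
opening: 0.224
```

jog_arm(
  series=[
    [0, 0, 0, 0, 0, 0, 0.1],
    [0, 0, 0, 0, 0, 0, 0.1],
    [0, 0, 0, -0.2, 0, 0, 0.1],
    [0, 0, 0, -0.3, 0, 0, 0.1],
    [0, 0, 0, 0, 0, 0, 0.1],
    [0, 0, 0, 0, 0, 0, 0.1],
  ],
)

```text
clock: 12.5
eef_pos: [548.2, 118.0, 76.8]
tcp_rot: [2.549, 1.571, -2.399]
contact_force: [-0.4, -0.2, -1.3]
opening: 0.223
```

jog_arm(
  series=[
    [0, 0, 0, 0, 0.06, 0.24, 0.1],
    [0, 0, 0, 0, 0, 0, 0.1],
    [0, 0, 0, 0.3, 0, 0, 0.1],
    [0, 0, 0, 0.1, 0, 0, 0.1],
    [0, 0, 0, 0, 0, 0, 0.1],
    [0, 0, 0, 0, 0, 0, 0.1],
  ],
)

```text
clock: 13.1
eef_pos: [548.1, 120.5, 72.7]
tcp_rot: [1.735, 1.57, 3.07]
contact_force: [-0.5, 0.8, -0.0]
opening: 0.223
```

jog_arm(
  series=[
    [0, 0, 0, 0.05, 0, 0, 0.1],
    [0, 0, 0, 0, 0, 0, 0.1],
    [0, 0, 0, 0, 0, 0, 0.1],
  ],
)

```text
clock: 13.4
eef_pos: [548.1, 120.5, 72.7]
tcp_rot: [1.605, 1.571, 2.94]
contact_force: [-3.9, 0.4, 5.6]
opening: 0.226
```

Contact. Releasing, then back over the rod for a check.

jog_arm(
  series=[
    [0, 0, 0, -0.03, 0, 0, 0.1],
    [0, 0, 0, 0, 0, 0, 0.1],
    [0, 0, 0, 0, 0, 0, 0.26],
    [0, 0, 0, 0, 0, 0, 0.3],
    [0, 0, 0, 0, 0, 0, 0.4],
    [0, 0, 0, 0, 0, 0, 0.5],
    [0, 0, 0, 0, 0, 0, 0.6],
    [0, 0, 0, 0, 0, 0, 0.6],
    [0, 0, 0, -0.5, 0, 0, 0.6],
    [0, 0, 0, -2, 0, 0, 0.6],
    [0, 0, 0, -3, 0, 0, 0.6],
    [0, 0, 0, -3, 0, 0, 0.6],
    [0, 0, 0, -3, 0, 0, 0.6],
    [0, 0, 0, -1, 0, 0, 0.6],
    [0, 0, 0, 0, 0, 0, 0.6],
  ],
)

```text
clock: 14.9
eef_pos: [549.1, 120.7, 199.2]
tcp_rot: [-1.13, 1.568, 0.205]
contact_force: [-0.5, 0.2, -0.2]
opening: 0.597
```

jog_arm(
  series=[
    [0, 0, 0, 0, 0, -1, 0.7],
    [0, 0, 0, 0, 0, -2.2, 0.7],
    [0, 0, 0, 0, 0, -3.2, 0.7],
    [0, 0, 0, 0, 0, -3.2, 0.7],
    [0, 0, 0, 0, 0.05, -2.2, 0.7],
    [0, 0, 0, 0, 0, -1.3, 0.7],
    [0, 0, 0, 0, 0, 0, 0.7],
    [0, 0, 0, 0, 0, 0, 0.7],
  ],
)

```text
clock: 15.7
eef_pos: [517.0, -6.6, 197.0]
tcp_rot: [1.397, 1.57, 2.732]
contact_force: [-0.7, 0.5, 0.0]
opening: 0.702
```

```bash
cat > lid.py <<'E'
from h import *
import sys
k=sys.argv[1]
for n in('side','top'):
    p,d=r.grab_frame(n);np.savez(n+k+'.npz',p=p,d=d)
    b=(170,290,270,390) if n=='side' else(180,260,230,350)
    f=6 if n=='top' else 4.5
    cv2.imwrite(f"pics/{n}{k}.png",cv2.resize(p[b[0]:b[1],b[2]:b[3],::-1],None,fx=f,fy=f,interpolation=cv2.INTER_CUBIC))
    if n=='top':
        K,c,M=cam(n); x0,x1,y0,y1=(245,290,195,240)
        v,u=np.mgrid[y0:y1,x0:x1]; dd=d[y0:y1,x0:x1]
        P=((np.stack([u,v,np.ones_like(u)],-1)@np.linalg.inv(K).T*dd[...,None])@M.T+c)[dd>0]
        for lo,hi in((98,110),(54,62)):
            q=P[(P[:,2]>lo)&(P[:,2]<hi)]
            if len(q)>5: print(n,lo,len(q),q.mean(0).round(1),[np.round(a,1) for a in cv2.minEnclosingCircle(q[:,:2].astype(np.float32))])
        h=cv2.cvtColor(p,cv2.COLOR_RGB2HSV); m=cv2.inRange(h,(100,110,30),(125,255,255)); m[:,:250]=0;m[:,285:]=0;m[:200]=0;m[240:]=0
        y,x=np.nonzero(m)
        if len(x): print('blue',len(x),onz('top',x.mean(),y.mean(),104).round(1))
        print('row216 L',p[216,244:258].sum(1)//3)
E
python3 - <<'E'
from h import *
plan([517,-7,114],[30.3,126.4])
E
python3 lid.py 8
```

```text
pos [517.   -6.6 197. ] x [-0.001  0.    -1.   ] y [-0.972  0.234  0.001] z [0.234 0.972 0.   ]
tool shift cm [ 8.3  -0.02 -0.04]
rotvec deg (tool) [-0.06  0.01 -0.05] shift in new frame [ 8.3  -0.01 -0.04]
top 98 68 [546.3 118.2 103.3] [array([546.5, 118.5]), np.float64(9.9)]
top 54 730 [545.9 119.8  57.7] [array([546.5, 118.4]), np.float64(37.8)]
blue 56 [546.9 118.8 104. ]
row216 L [101  88  91  91  89 116 138 133 133 133 133 132 133 132]
```

View pics/side8.png

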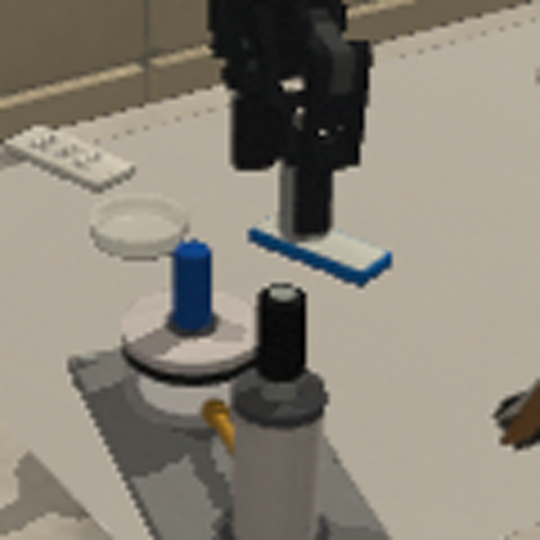

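View pics/top8.png

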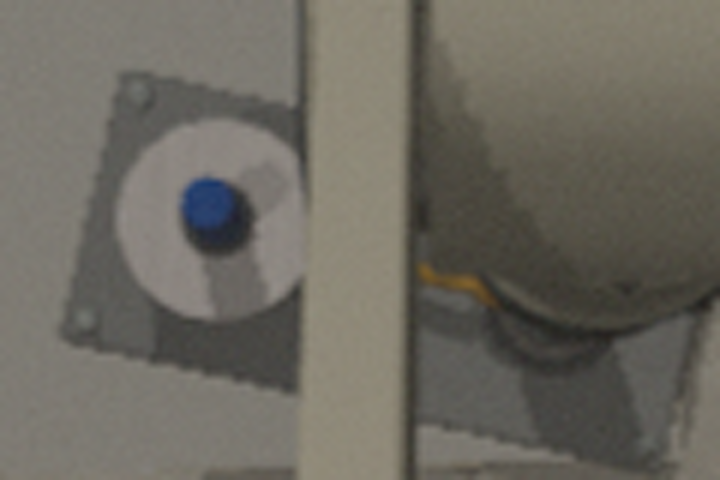

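The lid is now within about 1 mm of the rim centre in the top view (546.5–546.9, 118.4–118.8 against 547.5, 119.4), and both views show the edges flush. Next I'll descend on the rod knob, allowing for the TCP-to-camera offset seen at the lid grips (about +1.3 mm in x and y).

jog_arm(
  series=[
    [0, 0, 0, 0.5, -0.1, 0.14, 0.6],
    [0, 0, 0, 1.5, 0, 0, 0.6],
    [0, 0, 0, 2, 0, 0, 0.6],
    [0, 0, 0, 2, 0, 0, 0.6],
    [0, 0, 0, 1.2, 0, 0, 0.6],
    [0, 0, 0, 0.6, 0, 0, 0.6],
    [0, 0, 0, 0.3, 0, 0, 0.6],
    [0, 0, 0, 0, 0, 0, 0.6],
    [0, 0, 0, 0, 0, 0, 0.6],
  ],
  force=25,
)

```text
clock: 16.7
eef_pos: [519.0, -5.6, 117.2]
tcp_rot: [-1.337, 1.57, -0.002]
contact_force: [0.2, 0.2, 1.7]
opening: 0.604
```

```bash
python3 - <<'E'
from h import *
plan([518.3,-5.4,116],[30.3,126.4])
p,d=r.grab_frame('side');cv2.imwrite("pics/side9.png",cv2.resize(p[170:290,270:390,::-1],None,fx=4.5,fy=4.5,interpolation=cv2.INTER_CUBIC))
E
```

```text
pos [519.   -5.6 117.2] x [ 0.001 -0.    -1.   ] y [-0.972  0.233 -0.001] z [0.233 0.972 0.   ]
tool shift cm [0.12 0.07 0.01]
rotvec deg (tool) [-0.01  0.01  0.06] shift in new frame [0.12 0.07 0.01]
```

View pics/side9.png

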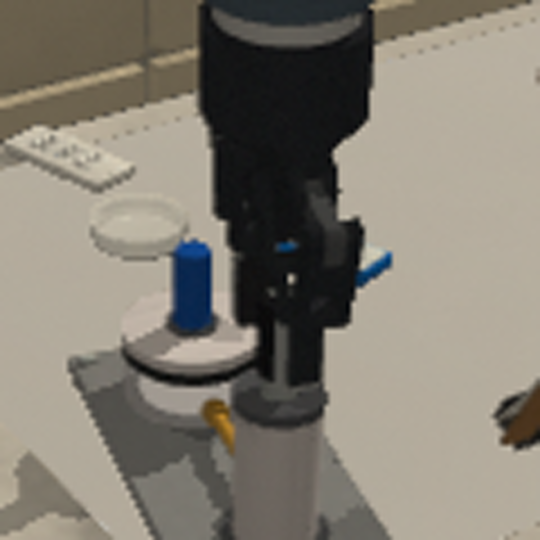

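The fingers straddle the rod knob. Closing.

jog_arm(
  series=[
    [0, 0, 0, 0, 0, 0, 0.5],
    [0, 0, 0, 0, 0, 0, 0.4],
    [0, 0, 0, 0, 0, 0, 0.33],
    [0, 0, 0, 0, 0, 0, 0.28],
    [0, 0, 0, 0, 0, 0, 0.15],
    [0, 0, 0, 0, 0, 0, 0.15],
    [0, 0, 0, 0, 0, 0, 0.15],
    [0, 0, 0, 0, 0, 0, 0.15],
    [0, 0, 0, 0, 0, 0, 0.15],
  ],
  force=30,
)

```text
clock: 17.65
eef_pos: [518.8, -5.5, 116.9]
tcp_rot: [-0.923, 1.57, 0.412]
contact_force: [-0.8, 2.6, 6.8]
opening: 0.276
```

```bash
python3 - <<'E'
from h import *
s=r.sense();p,M=tool();print(s['opening'],p.round(1),s['contact_force'].round(2),'tool',(M.T@s['contact_force']).round(2),s['wrist_torque'].round(3),'toolmom',(M.T@s['wrist_torque']).round(3))
E
```

```text
0.2758160529532795 [518.8  -5.5 116.9] [-0.79  2.59  6.76] tool [-6.76  1.37  2.34] [ 0.614 -0.03   0.021] toolmom [-0.021 -0.604  0.115]
```

The knob is gripped (opening 0.276, about 23.5 mm) and side forces are only 2–3 N. Lifting a few mm first to check for jamming.

jog_arm(
  series=[
    [0, 0, 0, -0.1, 0, 0, 0.15],
    [0, 0, 0, -0.1, 0, 0, 0.15],
    [0, 0, 0, -0.2, 0, 0, 0.15],
    [0, 0, 0, 0, 0, 0, 0.15],
    [0, 0, 0, 0, 0, 0, 0.15],
  ],
  force=45,
)

```text
clock: 18.15
eef_pos: [518.5, -5.5, 120.5]
tcp_rot: [0.567, 1.571, 1.902]
contact_force: [2.4, 4.0, -3.8]
opening: 0.267
```

```bash
cat > f.py <<'E'
from h import *
s=r.sense();p,M=tool();print(s['opening'].round(3),p.round(1),s['contact_force'].round(2),'tool',(M.T@s['contact_force']).round(2),'toolmom',(M.T@s['wrist_torque']).round(3),'x',M[:,0].round(4))
E
python3 f.py
```

```text
Traceback (most recent call last):
  File "f.py", line 2, in <module>
    s=r.sense();p,M=tool();print(s['opening'].round(3),p.round(1),s['contact_force'].round(2),'tool',(M.T@s['contact_force']).round(2),'toolmom',(M.T@s['wrist_torque']).round(3),'x',M[:,0].round(4))
                                 ^^^^^^^^^^^^^^^^^^
AttributeError: 'float' object has no attribute 'round'
```

jog_arm(
  series=[
    [0, 0, 0, -0.1, -0.01, 0.03, 0.15],
    [0, 0, 0, -0.2, 0, 0, 0.15],
    [0, 0, 0, -0.2, 0, 0, 0.15],
    [0, 0, 0, 0, 0, 0, 0.15],
    [0, 0, 0, 0, 0, 0, 0.15],
  ],
)

```text
clock: 18.65
eef_pos: [518.6, -5.5, 125.9]
tcp_rot: [-2.392, 1.571, -1.057]
contact_force: [1.2, 2.1, 0.1]
opening: 0.267
```

```bash
sed -i "s/s\['opening'\].round(3)/s['opening']/" f.py; python3 f.py; python3 -c "
from h import *
p,d=r.grab_frame('side');cv2.imwrite('pics/side10.png',cv2.resize(p[200:290,290:380,::-1],None,fx=6,fy=6,interpolation=cv2.INTER_CUBIC))"
```

```text
0.2670682169007817 [518.6  -5.5 125.9] [1.2  2.08 0.14] tool [-0.14 -0.68  2.3 ] toolmom [-0.002 -0.47   0.07 ] x [ 1.e-04 -1.e-04 -1.e+00]
```

View pics/side10.png

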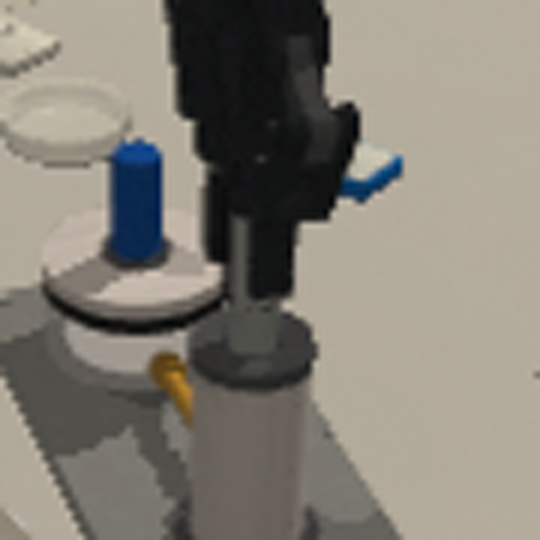

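The rod is rising with the grip, with more steel showing below the knob at (258,325). Side force is 2 N. Continuing.

jog_arm(
  series=[
    [0, 0, 0, -0.2, 0, 0.02, 0.15],
    [0, 0, 0, -0.3, 0, 0, 0.15],
    [0, 0, 0, -0.3, 0, 0, 0.15],
    [0, 0, 0, -0.3, 0, 0, 0.15],
    [0, 0, 0, -0.2, 0, 0, 0.15],
    [0, 0, 0, 0, 0, 0, 0.15],
    [0, 0, 0, 0, 0, 0, 0.15],
  ],
)

```text
clock: 19.4
eef_pos: [518.5, -5.3, 138.6]
tcp_rot: [2.638, 1.571, -2.31]
contact_force: [-0.8, 1.3, -2.4]
opening: 0.263
```

```bash
python3 f.py
```

```text
0.26250138467657846 [518.5  -5.3 138.6] [-0.81  1.28 -2.4 ] tool [2.4  1.09 1.06] toolmom [0.    0.007 0.006] x [-1.e-04 -1.e-04 -1.e+00]
```

jog_arm(
  series=[
    [0, 0, 0, -0.2, 0, 0, 0.15],
    [0, 0, 0, -0.3, 0, 0, 0.15],
    [0, 0, 0, -0.3, 0, 0, 0.15],
    [0, 0, 0, -0.3, 0, 0, 0.15],
    [0, 0, 0, -0.2, 0, 0, 0.15],
    [0, 0, 0, 0, 0, 0, 0.15],
    [0, 0, 0, 0, 0, 0, 0.15],
  ],
)

```text
clock: 20.1
eef_pos: [518.7, -5.2, 151.6]
tcp_rot: [-1.477, 1.571, -0.141]
contact_force: [-0.4, 0.0, -2.4]
opening: 0.269
```

```bash
python3 f.py; python3 -c "
from h import *
p,d=r.grab_frame('side');cv2.imwrite('pics/side11.png',cv2.resize(p[200:280,290:370,::-1],None,fx=7,fy=7,interpolation=cv2.INTER_CUBIC)); np.savez('side11.npz',p=p,d=d)"
```

```text
0.26914437771509897 [518.7  -5.2 151.6] [-0.41  0.02 -2.39] tool [ 2.39  0.41 -0.07] toolmom [-0.064  0.048  0.036] x [ 1.e-04 -0.e+00 -1.e+00]
```

View pics/side11.png

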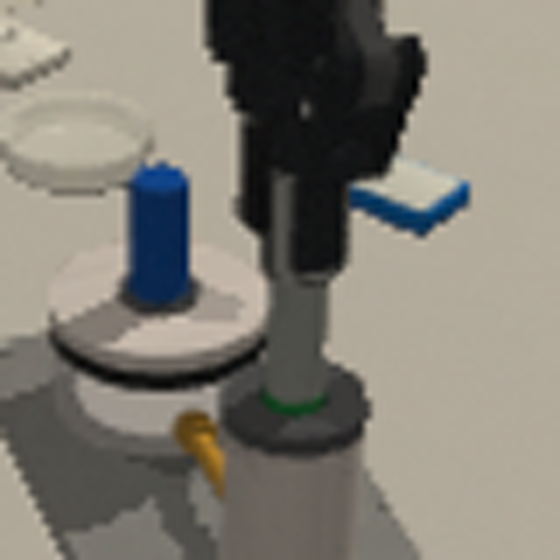

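The green band has just appeared at the mouth (crop (297,403)), which fits a raise of about 34.7 mm. Another 5.3 mm.

jog_arm(
  series=[
    [0, 0, 0, -0.15, 0, 0, 0.15],
    [0, 0, 0, -0.15, 0, 0, 0.15],
    [0, 0, 0, -0.13, 0, 0, 0.15],
    [0, 0, 0, -0.1, 0, 0, 0.15],
    [0, 0, 0, 0, 0, 0, 0.15],
    [0, 0, 0, 0, 0, 0, 0.15],
    [0, 0, 0, 0, 0, 0, 0.15],
    [0, 0, 0, 0, 0, 0, 0.15],
    [0, 0, 0, 0, 0, 0, 0.15],
    [0, 0, 0, 0, 0, 0, 0.15],
  ],
)

```text
clock: 21.15
eef_pos: [518.7, -5.2, 156.9]
tcp_rot: [1.853, 1.571, -3.095]
contact_force: [0.4, -0.3, -2.3]
opening: 0.267
```

```bash
python3 f.py; python3 lid.py 12; python3 -c "
from h import *
a=np.load('side12.npz')['p']; t=np.load('top12.npz')['p']
cv2.imwrite('pics/s12.png',cv2.resize(a[200:280,290:370,::-1],None,fx=7,fy=7,interpolation=cv2.INTER_CUBIC))
cv2.imwrite('pics/pair12.png',np.hstack([cv2.resize(t[:,:,::-1],(400,300)),cv2.resize(a[:,:,::-1],(400,300))]))
h=cv2.cvtColor(a,cv2.COLOR_RGB2HSV)[230:275,310:350]; m=cv2.inRange(h,(45,80,30),(80,255,255)); y,x=np.nonzero(m); print('green rows',y.min()+230,y.max()+230,x.min()+310,x.max()+310)
for z in(100,):print(proj('side',[517,-7,108]),proj('side',[517,-7,100]))
"
```

```text
0.26702178933331083 [518.7  -5.2 156.9] [ 0.42 -0.28 -2.34] tool [ 2.34 -0.48 -0.17] toolmom [ 0.012 -0.027 -0.023] x [-1.e-04 -0.e+00 -1.e+00]
top 98 67 [546.3 118.3 103.3] [array([546.6, 118.7]), np.float64(9.7)]
top 54 754 [545.7 119.1  57.6] [array([546.8, 118.6]), np.float64(37.9)]
blue 56 [546.9 118.8 104. ]
row216 L [101  90  91  91  89 118 138 133 132 132 134 132 133 134]
green rows 254 259 327 336
[329.74187106 253.60637676] [329.64291417 256.77079575]
```

View pics/s12.png

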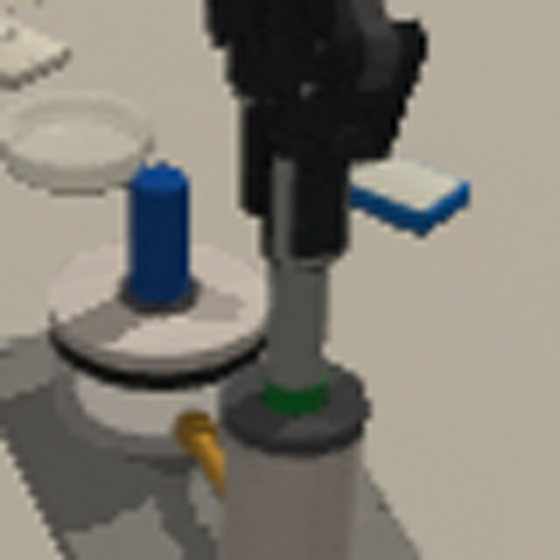

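View pics/pair12.png

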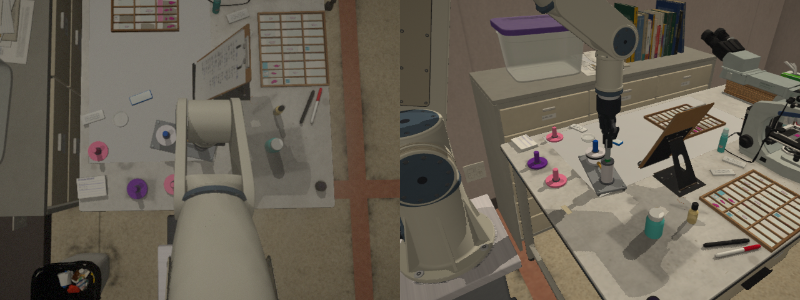

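A strip of green about 8 mm tall shows above the mouth and no red is visible. The rod is raised 40.0 mm and held still, the lid hasn't moved, and the bystanders stand where they were. Handing in.

```bash
python3 -c "
from rig import r
print(r.sign_off())"
```

```text
the job is handed in; nothing more can be done
None
```

The lid is on the chamber and released. The pump rod is held raised with the cylinder's mouth at the middle of the green band, and the job is handed in. `sign_off` gives no verdict, so the figures below are my own last checks.

- **Lid:** My first placing was about 2.5 mm off centre, inside tolerance but not flush, so I regripped it and set it down again. The last top view puts it about 1 mm from the rim centre. It lies level, and the edges look flush in both views.
- **Rod:** The tool rose 40.0 mm from the rod's rest position, and about 8 mm of green shows above the mouth, with no red. Side forces stayed under 5 N during the draw and were about 0.5 N at the end. The grip is holding the rod's weight, about 2.3 N.
- **Bystanders:** In the last pictures the jar, oil bottle and petri dish stand where they were; I judged this by eye, without measuring. The pink and purple look-alikes were not touched.
- **Disagreements:** The side camera's positions were 2–5 mm off the top camera's. On the first placing, the side view looked flush while the top view showed the lid off centre. Only a closer look at the edge pixels made the two agree, so I relied on the top view.

The robot's clock read about 21 s at the end, against the 59 s limit.

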